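Read the model's colour, then show its other side

TASK

Take the pen-shaped colour reader out of its cup, hold its nose steady for two seconds pointing straight down at the clay ball from a few centimetres above it without touching it, and stand the reader back in its cup. Then grip the porcelain dish across its width, lift it level off its wooden block and, straight above the block, give it a quarter turn counter-clockwise as seen from above, so slowly that the loose ball never leaves the middle. Finish still holding the dish there, level and still, about ten centimetres above the block, with the ball in its middle and the other things on the bench left alone.

Things in the scene. Friction and masses are not known exactly. Their poses are not given: they have to be found in the camera images.
- block: fixed flat wooden block, 150 (its x) x 110 (its y) x 20 mm high, on which the dish stands; origin at the centre of its underside, z up
- dish: white porcelain dish, loose, 170 g: outside 100 long (x), 60 wide (y), 22 mm high, upright 4 mm walls, grip the long sides from above; a tab 26 wide, 6 thick sticks out 29 mm at the +x end's rim. Its floor slopes 10 degrees down to the centre. Origin: centre of underside, z up. Starts on the block's middle (underside 20 mm up), axes along the block's. The ball rolls off if it is tilted or jerked
- dish_seat (a point): point fixed in the dish where the ball's centre rests when centred: on the dish's axis, 18 mm above its underside
- dish_tab (a point): middle of the dish's tab, 65 mm from the dish's axis along its +x, 19 mm above its underside
- ball: unglazed clay ball, 26 mm across, about 18 g, loose in the middle of the dish, standing about 9 mm above its rim; the body's origin rolls with it, use point ball_center
- ball_center (a point): centre of the ball
- stand: fixed heavy dark steel cup, round, 70 mm high, outside 52 mm across (68 mm across at its foot), inside 42 mm across, inner floor 8 mm above the bench; origin at the centre of its underside
- reader: grey pen-shaped colour reader, a round rod 26 mm across, 150 mm long, about 90 g, narrowing over its last 22 mm to a flat nose 20 mm across. It stands nose down on the cup's floor, 88 mm of it above the rim. Origin at the centre of the nose face, z along the rod away from the nose (up). Grip it from above some 115 mm from the nose
- reader_nose (a point): centre of the reader's nose face
- eraser: bystander, to be left alone: a small white block eraser, 34 x 26 x 13 mm; origin at the underside's centre
- tape: bystander, to be left alone: a roll of paper tape lying flat, 68 mm across, 20 mm high; origin at the underside's centre
- brush: bystander, to be left alone: a slim artist's brush, 10 mm thick, 183 mm long, lying flat
- jar: bystander, to be left alone: a closed glass jar, 56 mm across, 70 mm high; origin at the underside's centre
- weight: bystander, to be left alone: a brass paper weight, 44 mm across, 30 mm high; origin at the underside's centre
- saucer: bystander, to be left alone: a small round white saucer, 60 mm across, 14 mm high; origin at the underside's centre

How it is judged (in metres and radians):
On the way, in this order (a step that is already met when the one before it is completed fails the run):
1. the reader, held, points straight down at the ball (nose within 12 mm of straight above its centre, 25 to 90 mm from its centre, rod within 8 degrees of upright), held steady for 1.5 s (contact force between the fingers and reader above 1 N and horizontal distance between reader_nose and ball_center below 0.012 m and distance between reader_nose and ball_center between 0.025 and 0.09 m and angle between reader's own z axis and vertical below 0.14 rad and linear speed of reader below 0.02 m/s), for 1.5 s.
2. the reader stands in its cup again, nose on the cup's floor, let go (horizontal distance between reader and stand below 0.016 m and z of reader in the frame of stand below 0.016 m and angle between reader's own z axis and vertical below 0.2 rad and contact force between the fingers and reader below 0.1 N), for 0.2 s.
3. the dish is held clear of its block (40 mm or more), not yet turned, the ball in its middle (contact force between the fingers and dish above 1 N and z of dish in the frame of block above 0.06 m and angle between the x axis of dish and the x axis of block, either way round below 0.5 rad and distance between ball_center and dish_seat below 0.008 m), for 0.1 s.
At the end, for the whole second after the job is handed in: Dish still gripped within 25 mm of straight above its block, underside 60 to 145 mm over it, a quarter turn counter-clockwise (within 8 degrees: tab along the block's +y), level within 4 degrees, at rest, ball at rest within 8 mm of its seat; reader upright in its cup, let go (all of step 2 and contact force between the fingers and dish above 1 N and horizontal distance between dish and block below 0.025 m and z of dish in the frame of block between 0.08 and 0.165 m and angle between the x axis of dish and the y axis of block, either way round below 0.14 rad and y of dish_tab in the frame of block above 0.03 m and angle between dish's own z axis and vertical below 0.07 rad and linear speed of dish below 0.02 m/s and angular speed of dish below 0.15 rad/s and distance between ball_center and dish_seat below 0.008 m and linear speed of ball below 0.03 m/s); the arm keeps its last pose, push and grip.
It fails at once if the ball leaves the middle of the dish (more than 15 mm from its seat) (distance between ball_center and dish_seat above 0.015 m).
It fails at once if the reader or the fingers touch the ball (contact force between any of reader, the fingers and ball above 0.3 N).
It fails at once if another thing on the bench is shifted by more than 30 mm (distance of any of eraser, tape, brush, jar, weight, saucer from where it was at the start of the episode above 0.03 m).
It also fails if it takes over 72 s, if anything falls off the work surface, if the arm or the gripper's body presses on something with over 40 N, if the wrist force passes 120 N, or if a joint passes its speed limit or range.

ROBOT

A 6-joint arm with a two-finger parallel gripper is mounted at the origin on the work surface. World frame = base frame: x ahead of the robot, y to its left, z up, the work surface at z = 0. Lengths are in m, angles in degrees, forces in N, time in s.
With the tool pointing down it reaches from about 0.35 to 0.975 m from the base axis. Payload 4.9 kg.
Tool frame: the origin (TCP) lies between the finger pads; the fingertips stand 17 mm ahead of it and the grasp point (between the pads) lies 2 mm behind it; z points along the fingers, y is the line along which they close (so a half turn about z gives the same grasp; the last joint's range is limited). The gripper opens to 85 mm and grips with 20 to 120 N. Pads are 22 mm wide; open, the fingers measure 114 mm over their backs; the gripper's body (76 mm by 85 mm) begins 54 mm behind the grasp point. The pads swing forward as they close: fully open they stand 13 mm farther back than shut.
Start: joints at [-75.172, 3.019, 92.412, -0, 84.569, -6.818], TCP at [0.231, -0.581, 0.248] pointing down, gripper open.
Joint ranges: [-172.51, 172.51], [-57.92, 126.97], [3.15, 148.05], [-58.71, 238.71], [5.1, 150.11], [-179.66, 179.66]. Speed limits (degrees/s): [147.25, 147.25, 180, 180, 180, 180].

INTERFACE

Orientations are given as a 3x3 rotation matrix whose columns are the frame's x, y, z axes.
In Python, from workcell import robot gives the robot as it stands. The module is installed in compiled form; this text tells all that it offers.
- The arm moves only by the tool arm_command, never from a script. Its argument "steps" is a list of rows, each a list of 5 numbers: the closure, from -1 (fully open) to 1 (shut), then the shift along the tool's x, y, z in cm, then the turn about the tool's z in rad. A call has 1 to 8 rows; each row shifts and turns the commanded pose from where the row before left it, along the tool's axes as they then stand; what a row does not reach is not made up. A row lasts 1/12 s, in which the tool goes at most 41.7 mm and 7.16 degrees, less where a joint would pass 70% of its speed; a pose out of reach is approached as far as the arm can. A call with a gripper value outside its range is refused whole. The fingers move at their own pace and stop on an object; "newtons" is the grip in N (left out, the last holds). Time passes only in rows, so rows that do not move let the fingers close. It gives the time, the measured TCP pose, the force, the opening and the grip force at its end, in the units of the state.
- robot.sense(): the state, without advancing time (a new reading comes with each control period).
- robot.grab_frame(name): name is "scene" or "side" or "wrist"; returns a dict with "frame" (384x512x3 uint8, blue, green, red), "z_map" (384x512 float32, m along the optical axis (not along the pixel's ray), 0 where there is no reading), "mtx" (3x3 intrinsics, pixels), "R" (3x3) and "t" (3): a world point X has camera coordinates R X + t. Camera axes: x right, y down, z forward; pixel columns grow to the right and rows downward; lengths in m; the calibration is good to about 2 mm. A picture is of the moment at which its call begins.
- robot.sign_off(): hands the job in; it is judged then, once.
Trained networks look in a picture, given as the dict that the camera call returned (one of the last four; its "shot" number tells which), for a name from the list of things; names that differ only in an ending like _2 or _b are one class to them, and where a whole thing is asked for, a point or a joint stands for the part that bears it (a point fixed in the world has none). Each returns a list of dicts, best first, with "conf" (0 to 1); they miss things now and then, are a little off and sometimes report something else, mostly with a low value. They report only what shows in the picture. A call takes as long as a camera call.
- robot.recognise(name, picture): "at" ([column, row] in pixels, amid what is visible of it).
The state is a dict: "time_s": time; "joint_pos": joint angles; "qd": joint speeds; "joint_efforts": joint torques, N m; "tcp_pos": TCP position; "tcp_rot": TCP orientation; "wrist_force": force on the tool from outside, world axes, zero at the start; "moment": the same for the moment, N m; "finger_gap": finger opening in m; "grasp_force": force on a finger pad.
Only numpy, scipy, OpenCV 4.12 (cv2) and the standard library are available. Lean on these libraries where they do the work, as an engineer would, in place of code of your own. Each camera call takes 0.05 s, during which the arm holds its last target. There are 200 camera calls.

## Working session

There is one attempt and no reset: what is moved stays moved. The work goes in short steps, Python scripts to look and compute and a tool call to move; the robot and the scene stay as the last step left them, time stands still between calls to the robot, and variables do not carry over. Pictures are saved under pics/ and viewed, at most 10 in all, crops included, and the job is handed in when it is done.

Besides the shell and the picture viewer there is one more tool, called after "Request:" in YAML: its name, and indented under it one key for each argument. arm_command: Moves the arm, as the interface text tells. Its arguments: {"type":"object","properties":{"steps":{"type":"array","items":{"type":"array","items":{"type":"number"}}},"newtons":{"type":"number"}},"required":["steps"]}

```bash
mkdir -p pics; cat > h.py <<'E'
import numpy as np, cv2
from workcell import robot
def cloud(p):
    z=p["z_map"]; K=p["mtx"]; v,u=np.indices(z.shape)
    c=np.stack([(u-K[0,2])/K[0,0]*z,(v-K[1,2])/K[1,1]*z,z],-1)
    w=(c-p["t"])@p["R"]   # R^T (c-t)
    w[z<=0]=np.nan
    return w
E
python3 - <<'E'
from h import *
np.set_printoptions(precision=4,suppress=True)
s=robot.sense(); print(s["time_s"],s["tcp_pos"],s["tcp_rot"],s["finger_gap"])
ims=[]
for n in ["scene","side"]:
    p=robot.grab_frame(n); w=cloud(p); ims.append(p["frame"]); np.savez(n+".npz",w=w,f=p["frame"])
    for o in ["block","dish","ball","stand","reader","eraser","tape","brush","jar","weight","saucer"]:
        for d in robot.recognise(o,p)[:2]:
            c,r=map(int,d["at"]); print(n,o,round(d["conf"],2),(c,r),w[r,c])
    cv2.imwrite(f"pics/{n}0.png",p["frame"])
E
```

```text
0.0 [ 0.2304 -0.5804  0.2471] [[ 0.9295  0.3688 -0.0005]
 [ 0.3688 -0.9295  0.0019]
 [ 0.0002 -0.002  -1.    ]] 0.08553238229751035
scene block 0.65 (284, 179) [0.5412 0.1261 0.0218]
scene block 0.34 (290, 169) [0.5179 0.1666 0.0265]
scene dish 0.72 (287, 166) [0.5137 0.1573 0.0398]
scene stand 0.61 (177, 215) [ 0.5136 -0.2133  0.0387]
scene reader 0.74 (167, 192) [ 0.5008 -0.2226  0.1181]
scene tape 0.78 (223, 169) [ 0.3687  0.0105 -0.0028]
scene brush 0.48 (287, 238) [0.7215 0.001  0.0074]
scene jar 0.68 (360, 137) [0.5342 0.4453 0.0467]
scene weight 0.64 (85, 236) [ 0.4403 -0.4422  0.0298]
scene saucer 0.81 (275, 223) [0.659  0.0077 0.0044]
side block 0.69 (239, 252) [0.4782 0.198  0.0204]
side block 0.67 (235, 242) [0.4948 0.1906 0.0423]
side dish 0.88 (232, 238) [0.5174 0.1689 0.026 ]
side dish 0.45 (222, 189) [ 0.6659 -0.0136  0.0048]
side stand 0.66 (300, 168) [ 0.483  -0.1895  0.0451]
side reader 0.79 (306, 142) [ 0.4784 -0.2025  0.1376]
side reader 0.56 (240, 252) [0.4761 0.1965 0.0201]
side eraser 0.49 (221, 188) [ 0.6692 -0.0131  0.0077]
side tape 0.77 (299, 226) [0.3836 0.03   0.0211]
side brush 0.45 (204, 189) [0.716  0.0125 0.0018]
side brush 0.27 (299, 223) [ 0.3962 -0.0023 -0.0001]
side jar 0.59 (161, 317) [0.5037 0.4771 0.0681]
side weight 0.71 (342, 144) [ 0.4228 -0.4173  0.0292]
side saucer 0.44 (219, 190) [ 0.6695 -0.002   0.0074]
```

```bash
python3 - <<'E'
from h import *
np.set_printoptions(precision=4,suppress=True)
W=[];F=[]
for n in ["scene","side"]:
    d=np.load(n+".npz"); W.append(d["w"].reshape(-1,3)); F.append(d["f"].reshape(-1,3))
# top-down height/colour map 1mm
N=1.0
def near(w,c,r,z0,z1):
    m=(np.hypot(w[:,0]-c[0],w[:,1]-c[1])<r)&(w[:,2]>z0)&(w[:,2]<z1); return w[m]
for n,w in zip(["scene","side"],W):
    a=near(w,(0.49,-.21),.06,.08,.165); print(n,"reader pts",len(a),a.mean(0),a[:,2].max())
    for z0,z1 in [(.08,.11),(.11,.14),(.147,.16)]:
        b=a[(a[:,2]>z0)&(a[:,2]<z1)]
        if len(b)>5:
            f=lambda q:np.hypot(b[:,0]-q[0],b[:,1]-q[1])-.013
            from scipy.optimize import least_squares
            q=least_squares(f,b[:,:2].mean(0)-[0,0],loss="soft_l1",f_scale=.002); print(z0,len(b),b.mean(0),q.x,np.abs(q.fun).mean())
    b=near(w,(.515,.16),.03,.044,.06); print("ball",len(b),b.max(0),b.mean(0))
    q=least_squares(lambda q:np.linalg.norm(b-[q[0],q[1],.051-.013],axis=1)-.013,b[:,:2].mean(0)); print(q.x)
    r=near(w,(.51,.16),.085,.037,.045); rc=cv2.minAreaRect(r[:,:2].astype(np.float32)*1000); print("rim",rc)
    r=near(w,(.51,.16),.1,.016,.024); rc=cv2.minAreaRect(r[:,:2].astype(np.float32)*1000); print("block",len(r),rc)
# map
H=np.zeros((600,800,3),np.uint8); 
for n in (0,1):
    pass
d0=np.load("scene.npz")["f"];d1=np.load("side.npz")["f"]
a=cv2.resize(d0[110:270,50:410],None,fx=2.2,fy=2.2,interpolation=cv2.INTER_CUBIC)[:300]
a=cv2.resize(d0[100:280,60:400],(560,296),interpolation=cv2.INTER_CUBIC)
b=cv2.resize(d1[110:350,100:400],(370,296),interpolation=cv2.INTER_CUBIC)
cv2.imwrite("pics/a.png",np.vstack([a,np.hstack([b,np.zeros((296,190,3),np.uint8)])]))
E
```

```text
scene reader pts 277 [ 0.4945 -0.2223  0.1265] 0.15993119691069813
0.08 84 [ 0.4961 -0.2227  0.0953] [ 0.4862 -0.2201] 0.0008964590229757327
0.11 89 [ 0.4959 -0.2229  0.125 ] [ 0.4861 -0.2199] 0.0006969826108190678
0.147 80 [ 0.4909 -0.2209  0.1559] [ 0.4854 -0.2194] 0.0032543877541551794
ball 26 [0.5127 0.1699 0.0522] [0.505  0.1594 0.0475]
[0.5017 0.1615]
rim ((517.8361206054688, 159.61923217773438), (61.88264465332031, 130.9207763671875), 86.16896057128906)
block 514 ((504.47052001953125, 160.45497131347656), (112.3744125366211, 151.31214904785156), 86.08692932128906)
side reader pts 208 [ 0.4848 -0.2108  0.1254] 0.16212767744748627
0.08 67 [ 0.4846 -0.2094  0.0952] [ 0.4875 -0.2194] 0.001485570750669835
0.11 66 [ 0.4843 -0.2094  0.125 ] [ 0.4871 -0.2188] 0.0014544607398201109
0.147 51 [ 0.4858 -0.2144  0.1549] [ 0.4869 -0.2188] 0.002779841527239778
ball 41 [0.5124 0.1745 0.0532] [0.5012 0.1636 0.0487]
[0.5027 0.1602]
rim ((516.5343627929688, 162.47882080078125), (62.53338623046875, 130.86170959472656), 86.18243408203125)
block 854 ((502.0828857421875, 163.398681640625), (112.66619873046875, 150.7977752685547), 86.9248046875)
```

View pics/a.png

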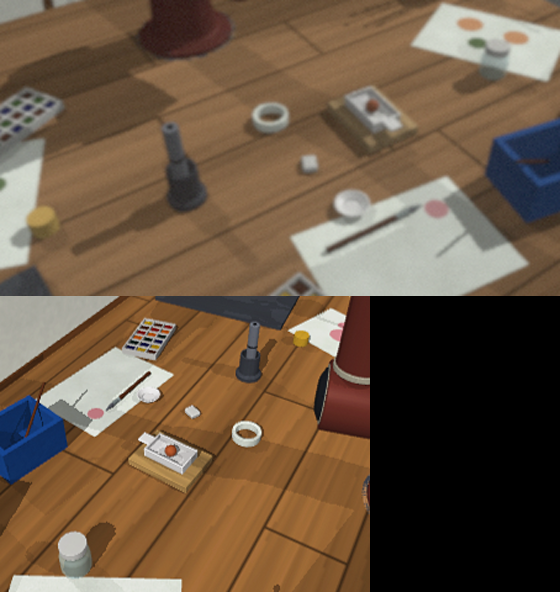

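The pictures show the reader upright in its cup (scene crop about (172,150)). The dish is on its block with its tab pointing away from the robot and the ball in the middle (about (372,105)). The eraser, tape, saucer and brush are clear of both.

In world coordinates the reader axis is at about (0.4865, -0.2195), and the dish and ball at about (0.5025, 0.1615) with a yaw of about -4°. The sizes and heights I measured match those given.

Request:
arm_command:
  steps:
    - [-1, 3.1, -2.0, 0, 0]
    - [-1, 3.1, -2.0, 0, 0]
    - [-1, 3.1, -2.0, 0, 0]
    - [-1, 3.1, -2.0, 0, 0]
    - [-1, 3.1, -2.0, 0, 0]
    - [-1, 3.1, -2.0, 0, 0]
    - [-1, 3.1, -2.0, 0, 0]
    - [-1, 3.1, -2.0, 0, 0]
  newtons: 40

```text
time_s: 1.87
tcp_pos: [0.4028, -0.3391, 0.2485]
tcp_rot: [[0.93, 0.369, 0.001], [0.369, -0.93, -0.0], [0.0, 0.001, -1.0]]
wrist_force: [0.2, 0.1, -0.0]
finger_gap: 0.0853
grasp_force: 0.0
```

Request:
arm_command:
  steps:
    - [-1, 3.1, -2.0, 0, 0]
    - [-1, 3.1, -2.0, 0, 0]
    - [-1, 3.1, -2.0, 0, 0]
    - [-1, 3.0, -2.1, 0, 0]
    - [-1, 0, 0, 0, 0]
    - [-1, 0, 0, 0, 0]
    - [-1, 0, 0, 0, 0]

```text
time_s: 2.45
tcp_pos: [0.4863, -0.2203, 0.2483]
tcp_rot: [[0.929, 0.369, -0.0], [0.369, -0.929, -0.0], [-0.001, 0.0, -1.0]]
wrist_force: [-0.8, 0.4, 1.8]
finger_gap: 0.0854
grasp_force: 0.0
```

```bash
python3 - <<'E'
from h import *
np.set_printoptions(precision=4,suppress=True)
p=robot.grab_frame("wrist"); w=cloud(p); s=robot.sense(); print(s["time_s"],s["tcp_pos"],s["tcp_rot"],p["t"])
b=w.reshape(-1,3); b=b[(b[:,2]>.1)&(b[:,2]<.17)&(np.hypot(b[:,0]-.487,b[:,1]+.22)<.05)]; print(len(b))
t=b[b[:,2]>.153]; print(len(t),t.mean(0),t.min(0),t.max(0),cv2.minEnclosingCircle(t[:,:2].astype(np.float32)) if len(t) else 0)
cv2.imwrite("pics/w1.png",p["frame"])
E
```

```text
2.5 [ 0.4861 -0.2208  0.2483] [[ 0.9298  0.3681 -0.0003]
 [ 0.3681 -0.9298 -0.0004]
 [-0.0004  0.0002 -1.    ]] [-0.3842  0.3088  0.5005]
1465
953 [ 0.4869 -0.2184  0.1586] [ 0.4733 -0.2315  0.1531] [ 0.4986 -0.206   0.1619] ((0.48602455854415894, -0.21864643692970276), 0.012987430207431316)
```

View pics/w1.png

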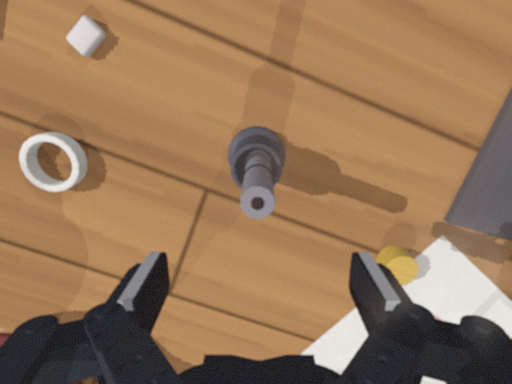

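The wrist view shows the reader's round top at (258,203), midway between the fingers. They're well centred, so I'll shift 2 mm and descend.

Request:
arm_command:
  steps:
    - [-1, 0.07, -0.17, 1.5, 0]
    - [-1, 0, 0, 2.2, 0]
    - [-1, 0, 0, 2.2, 0]
    - [-1, 0, 0, 2.2, 0]
    - [-1, 0, 0, 2.2, 0]
    - [-1, 0, 0, 1.6, 0]
    - [-1, 0, 0, 0.8, 0]
    - [-1, 0, 0, 0, 0]

```text
time_s: 3.17
tcp_pos: [0.4846, -0.2186, 0.1189]
tcp_rot: [[0.93, 0.367, -0.004], [0.367, -0.93, 0.002], [-0.003, -0.004, -1.0]]
wrist_force: [-0.7, 0.1, -0.3]
finger_gap: 0.0852
grasp_force: 0.0
```

Request:
arm_command:
  steps:
    - [1, 0, 0, 0, 0]
    - [1, 0, 0, 0, 0]
    - [1, 0, 0, 0, 0]
    - [1, 0, 0, 0, 0]
    - [1, 0, 0, 0, 0]
    - [1, 0, 0, 0, 0]
    - [1, 0, 0, 0, 0]
    - [1, 0, 0, 0, 0]
  newtons: 40

```text
time_s: 3.83
tcp_pos: [0.4872, -0.2186, 0.1224]
tcp_rot: [[0.929, 0.369, 0.002], [0.369, -0.929, -0.001], [0.001, 0.002, -1.0]]
wrist_force: [0.1, 0.2, 5.9]
finger_gap: 0.025
grasp_force: 39.6
```

Request:
arm_command:
  steps:
    - [1, 0, 0, -0.5, 0]
    - [1, 0, 0, -1, 0]
    - [1, 0, 0, -1.5, 0]
    - [1, 0, 0, -1.5, 0]
    - [1, 0, 0, -1.5, 0]
    - [1, 0, 0, -1.5, 0]
    - [1, 0, 0, -1.0, 0]
    - [1, 0, 0, 0, 0]

```text
time_s: 4.5
tcp_pos: [0.4876, -0.2188, 0.2092]
tcp_rot: [[0.929, 0.369, 0.004], [0.369, -0.929, -0.002], [0.003, 0.004, -1.0]]
wrist_force: [0.8, -0.4, -0.1]
finger_gap: 0.025
grasp_force: 39.3
```

```bash
python3 - <<'E'
from h import *
from scipy.optimize import least_squares
np.set_printoptions(precision=4,suppress=True)
s=robot.sense(); print(s["time_s"],s["tcp_pos"],s["finger_gap"],s["wrist_force"])
for n in ["scene","side"]:
    w=cloud(robot.grab_frame(n)).reshape(-1,3)
    w=w[(np.hypot(w[:,0]-.487,w[:,1]+.219)<.03)]
    for z0,z1 in [(.09,.125),(.12,.15),(.15,.18)]:
        b=w[(w[:,2]>z0)&(w[:,2]<z1)]
        if len(b)<8: continue
        q=least_squares(lambda q:np.hypot(b[:,0]-q[0],b[:,1]-q[1])-.0125,[.487,-.219],loss="soft_l1",f_scale=.002); print(n,z0,len(b),b[:,2].min(),q.x)
E
```

```text
4.5 [ 0.4876 -0.2188  0.2092] 0.025030057919692796 [ 0.7724 -0.3887 -0.1412]
scene 0.09 65 0.09452056397528917 [ 0.4865 -0.2204]
scene 0.12 93 0.120069743072938 [ 0.4871 -0.2205]
scene 0.15 100 0.15002985709857095 [ 0.487 -0.22 ]
side 0.09 56 0.0945678216992994 [ 0.4879 -0.2195]
side 0.12 73 0.12017235900794272 [ 0.4877 -0.2185]
side 0.15 69 0.15012842375521115 [ 0.4876 -0.2182]
```

Request:
arm_command:
  steps:
    - [1, 0.23, -0.51, 0, 0]
    - [1, 0.45, -1.03, 0, 0]
    - [1, 0.68, -1.54, 0, 0]
    - [1, 0.91, -2.05, 0, 0]
    - [1, 0.91, -2.05, 0, 0]
    - [1, 0.91, -2.05, 0, 0]
    - [1, 0.91, -2.05, 0, 0]
    - [1, 0.91, -2.05, 0, 0]

```text
time_s: 5.27
tcp_pos: [0.4914, -0.0704, 0.2051]
tcp_rot: [[0.929, 0.369, -0.002], [0.369, -0.929, 0.001], [-0.001, -0.002, -1.0]]
wrist_force: [0.4, 0.7, -0.9]
finger_gap: 0.0249
grasp_force: 39.4
```

Request:
arm_command:
  steps:
    - [1, 0.91, -2.05, 0, 0]
    - [1, 0.91, -2.05, 0, 0]
    - [1, 0.91, -2.05, 0, 0]
    - [1, 0.91, -2.05, 0, 0]
    - [1, 0.91, -2.05, 0, 0]
    - [1, 0.91, -2.05, 0, 0]
    - [1, 0.91, -2.05, 0, 0]
    - [1, 0.91, -2.05, 0, 0]

```text
time_s: 5.93
tcp_pos: [0.4982, 0.1087, 0.2051]
tcp_rot: [[0.929, 0.369, -0.002], [0.369, -0.929, 0.0], [-0.002, -0.001, -1.0]]
wrist_force: [-0.6, -0.2, -0.5]
finger_gap: 0.0249
grasp_force: 39.4
```

Request:
arm_command:
  steps:
    - [1, 0.91, -2.05, 0, 0]
    - [1, 0.68, -1.54, 0, 0]
    - [1, 0.45, -1.03, 0, 0]
    - [1, 0.23, -0.51, 0, 0]
    - [1, 0, 0, 0, 0]
    - [1, 0, 0, 0, 0]
    - [1, 0, 0, 0, 0]
    - [1, 0, 0, 0, 0]

```text
time_s: 6.6
tcp_pos: [0.5017, 0.162, 0.2063]
tcp_rot: [[0.93, 0.368, -0.0], [0.368, -0.93, -0.0], [-0.0, 0.0, -1.0]]
wrist_force: [0.8, -0.2, -1.7]
finger_gap: 0.0246
grasp_force: 39.4
```

```bash
python3 - <<'E'
from h import *
from scipy.optimize import least_squares
np.set_printoptions(precision=4,suppress=True)
s=robot.sense(); print(s["time_s"],s["tcp_pos"],s["finger_gap"],s["wrist_force"])
for n in ["scene","side"]:
    p=robot.grab_frame(n); w=cloud(p); cv2.imwrite(f"pics/{n}2.png",p["frame"]); m=w.reshape(-1,3)
    m=m[(np.hypot(m[:,0]-.5025,m[:,1]-.161)<.03)]
    for z0,z1,r in [(.088,.11,.011),(.12,.15,.0125),(.15,.18,.0125)]:
        b=m[(m[:,2]>z0)&(m[:,2]<z1)]
        if len(b)<8: continue
        q=least_squares(lambda q:np.hypot(b[:,0]-q[0],b[:,1]-q[1])-r,[.5025,.161],loss="soft_l1",f_scale=.002); print(n,z0,len(b),b[:,2].min(),q.x)
    b=m[(m[:,2]>.044)&(m[:,2]<.056)&(np.hypot(m[:,0]-.502,m[:,1]-.161)<.02)]
    q=least_squares(lambda q:np.linalg.norm(b-[q[0],q[1],.038],axis=1)-.013,b[:,:2].mean(0)); print("ball",len(b),q.x)
E
```

```text
6.6 [0.5017 0.162  0.2063] 0.024609877466503158 [ 0.8139 -0.1707 -1.6583]
scene 0.088 30 0.09290961332183076 [0.5012 0.1613]
scene 0.12 78 0.12028223245364801 [0.5013 0.1605]
scene 0.15 77 0.1500318326011242 [0.5014 0.1611]
ball 27 [0.5012 0.1606]
side 0.088 34 0.09220685836141754 [0.5023 0.162 ]
side 0.12 93 0.12002214948743342 [0.5017 0.162 ]
side 0.15 89 0.15110001058307246 [0.5021 0.1622]
ball 44 [0.5018 0.1633]
```

The nose is within about 2 mm of straight above the ball and some 55 mm from its centre. I'll hold it there, then go back.

Request:
arm_command:
  steps:
    - [1, 0, 0, 0, 0]
    - [1, 0, 0, 0, 0]
    - [1, 0, 0, 0, 0]
    - [1, 0, 0, 0, 0]
    - [1, 0, 0, 0, 0]
    - [1, 0, 0, 0, 0]
    - [1, 0, 0, 0, 0]
    - [1, 0, 0, 0, 0]

```text
time_s: 7.37
tcp_pos: [0.5016, 0.1629, 0.2063]
tcp_rot: [[0.929, 0.369, 0.0], [0.369, -0.929, -0.0], [0.0, 0.0, -1.0]]
wrist_force: [-0.5, 0.0, -1.6]
finger_gap: 0.0248
grasp_force: 39.4
```

Request:
arm_command:
  steps:
    - [1, 0, 0, 0, 0]
    - [1, 0, 0, 0, 0]
    - [1, 0, 0, 0, 0]
    - [1, 0, 0, 0, 0]
    - [1, 0, 0, 0, 0]
    - [1, 0, 0, 0, 0]
    - [1, 0, 0, 0, 0]
    - [1, 0, 0, 0, 0]

```text
time_s: 8.03
tcp_pos: [0.5016, 0.1628, 0.2063]
tcp_rot: [[0.929, 0.369, 0.0], [0.369, -0.929, 0.0], [0.0, -0.0, -1.0]]
wrist_force: [0.3, 0.5, -0.5]
finger_gap: 0.0244
grasp_force: 39.4
```

Request:
arm_command:
  steps:
    - [1, 0, 0, 0, 0]
    - [1, 0, 0, 0, 0]
    - [1, 0, 0, 0, 0]
    - [1, 0, 0, 0, 0]
    - [1, 0, 0, 0, 0]
    - [1, 0, 0, 0, 0]
    - [1, 0, 0, 0, 0]
    - [1, 0, 0, 0, 0]

```text
time_s: 8.7
tcp_pos: [0.5016, 0.1628, 0.2063]
tcp_rot: [[0.929, 0.369, -0.0], [0.369, -0.929, 0.0], [0.0, -0.0, -1.0]]
wrist_force: [-0.4, -0.1, -0.7]
finger_gap: 0.0251
grasp_force: 39.4
```

Request:
arm_command:
  steps:
    - [1, 0, 0, 0, 0]
    - [1, 0, 0, 0, 0]
    - [1, 0, 0, 0, 0]
    - [1, 0, 0, 0, 0]
    - [1, 0, 0, 0, 0]
    - [1, 0, 0, 0, 0]
    - [1, 0, 0, 0, 0]
    - [1, 0, 0, 0, 0]

```text
time_s: 9.37
tcp_pos: [0.5016, 0.1628, 0.2063]
tcp_rot: [[0.929, 0.369, 0.0], [0.369, -0.929, -0.0], [-0.0, 0.0, -1.0]]
wrist_force: [1.1, -0.5, -2.2]
finger_gap: 0.025
grasp_force: 39.4
```

Request:
arm_command:
  steps:
    - [1, -0.23, 0.51, 0, 0]
    - [1, -0.45, 1.03, 0, 0]
    - [1, -0.68, 1.54, 0, 0]
    - [1, -0.91, 2.05, 0, 0]
    - [1, -0.91, 2.05, 0, 0]
    - [1, -0.91, 2.05, 0, 0]
    - [1, -0.91, 2.05, 0, 0]
    - [1, -0.91, 2.05, 0, 0]

```text
time_s: 10.03
tcp_pos: [0.4954, 0.0152, 0.2064]
tcp_rot: [[0.93, 0.368, 0.0], [0.368, -0.93, -0.0], [0.0, 0.0, -1.0]]
wrist_force: [-0.2, -0.8, -1.1]
finger_gap: 0.0248
grasp_force: 39.4
```

Request:
arm_command:
  steps:
    - [1, -0.91, 2.05, 0, 0]
    - [1, -0.91, 2.05, 0, 0]
    - [1, -0.91, 2.05, 0, 0]
    - [1, -0.91, 2.05, 0, 0]
    - [1, -0.91, 2.05, 0, 0]
    - [1, -0.91, 2.05, 0, 0]
    - [1, -0.91, 2.05, 0, 0]
    - [1, -0.91, 2.05, 0, 0]

```text
time_s: 10.7
tcp_pos: [0.4879, -0.1641, 0.2064]
tcp_rot: [[0.93, 0.368, -0.0], [0.368, -0.93, -0.0], [-0.0, 0.0, -1.0]]
wrist_force: [-0.0, -0.3, -1.7]
finger_gap: 0.0251
grasp_force: 39.4
```

Request:
arm_command:
  steps:
    - [1, -0.91, 2.05, 0, 0]
    - [1, -0.68, 1.54, 0, 0]
    - [1, -0.45, 1.03, 0, 0]
    - [1, -0.23, 0.51, 0, 0]
    - [1, 0, 0, 0, 0]
    - [1, 0, 0, 0, 0]
    - [1, 0, 0, 0, 0]
    - [1, 0, 0, 0, 0]

```text
time_s: 11.37
tcp_pos: [0.4866, -0.2174, 0.2063]
tcp_rot: [[0.929, 0.37, -0.0], [0.37, -0.929, 0.0], [0.0, -0.0, -1.0]]
wrist_force: [0.0, 0.9, -1.1]
finger_gap: 0.0247
grasp_force: 39.4
```

```bash
python3 - <<'E'
from h import *
from scipy.optimize import least_squares
np.set_printoptions(precision=4,suppress=True)
s=robot.sense(); print(s["time_s"],s["tcp_pos"],s["finger_gap"],s["wrist_force"])
for n in ["scene","side"]:
    m=cloud(robot.grab_frame(n)).reshape(-1,3)
    m=m[(np.hypot(m[:,0]-.487,m[:,1]+.219)<.04)]
    for z0,z1,r in [(.02,.06,.026),(.088,.115,.0115),(.12,.15,.0125)]:
        b=m[(m[:,2]>z0)&(m[:,2]<z1)]
        if len(b)<8: continue
        q=least_squares(lambda q:np.hypot(b[:,0]-q[0],b[:,1]-q[1])-r,[.487,-.219],loss="soft_l1",f_scale=.002); print(n,z0,len(b),b[:,2].min(),q.x)
E
```

```text
11.3667 [ 0.4866 -0.2174  0.2063] 0.024744029606088198 [ 0.0214  0.9039 -1.0941]
scene 0.02 300 0.02003045350092426 [ 0.4887 -0.2181]
scene 0.088 51 0.0899061539436916 [ 0.486  -0.2185]
scene 0.12 92 0.12029735131317584 [ 0.4862 -0.2189]
side 0.02 207 0.020022137932643014 [ 0.4881 -0.2159]
side 0.088 38 0.09057541930991314 [ 0.4872 -0.2178]
side 0.12 72 0.12049415093210485 [ 0.4864 -0.2174]
```

Request:
arm_command:
  steps:
    - [1, 0.15, 0, 0.8, 0]
    - [1, 0, 0, 1.5, 0]
    - [1, 0, 0, 1.5, 0]
    - [1, 0, 0, 1.5, 0]
    - [1, 0, 0, 1.3, 0]
    - [1, 0, 0, 1.0, 0]
    - [1, 0, 0, 0.5, 0]
    - [1, 0, 0, 0.2, 0]

```text
time_s: 12.13
tcp_pos: [0.4877, -0.2174, 0.1225]
tcp_rot: [[0.929, 0.369, -0.001], [0.369, -0.929, 0.001], [-0.001, -0.001, -1.0]]
wrist_force: [-1.4, 0.4, 2.2]
finger_gap: 0.0248
grasp_force: 39.8
```

Request:
arm_command:
  steps:
    - [1, 0, 0, 0, 0]
    - [1, 0, 0, 0, 0]
    - [1, 0, 0, 0, 0]

```text
time_s: 12.38
tcp_pos: [0.4884, -0.218, 0.1242]
tcp_rot: [[0.929, 0.369, 0.001], [0.369, -0.929, -0.001], [0.001, 0.001, -1.0]]
wrist_force: [-0.4, 0.3, -0.6]
finger_gap: 0.0251
grasp_force: 39.4
```

Request:
arm_command:
  steps:
    - [1, 0, 0, 0.15, 0]
    - [1, 0, 0, 0, 0]
    - [-1, 0, 0, 0, 0]
    - [-1, 0, 0, 0, 0]
    - [-1, 0, 0, 0, 0]
    - [-1, 0, 0, 0, 0]
    - [-1, 0, 0, 0, 0]
    - [-1, 0, 0, 0, 0]

```text
time_s: 13.05
tcp_pos: [0.4879, -0.2177, 0.1218]
tcp_rot: [[0.929, 0.369, 0.0], [0.369, -0.929, 0.0], [0.0, -0.0, -1.0]]
wrist_force: [1.3, 0.6, -0.0]
finger_gap: 0.0854
grasp_force: 0.0
```

Request:
arm_command:
  steps:
    - [-1, 0, 0, 0, 0]
    - [-1, 0, 0, 0, 0]
    - [-1, 0, 0, -1, 0]
    - [-1, 0, 0, -2, 0]
    - [-1, 0, 0, -2.5, 0]
    - [-1, 0, 0, -2.5, 0]
    - [-1, 0, 0, -1.5, 0]
    - [-1, 0, 0, 0, 0]

```text
time_s: 13.72
tcp_pos: [0.49, -0.2189, 0.2225]
tcp_rot: [[0.929, 0.369, 0.008], [0.369, -0.929, -0.005], [0.005, 0.007, -1.0]]
wrist_force: [0.4, 0.1, 0.3]
finger_gap: 0.0854
grasp_force: 0.0
```

```bash
python3 - <<'E'
from h import *
np.set_printoptions(precision=4,suppress=True)
p=robot.grab_frame("wrist"); w=cloud(p).reshape(-1,3); s=robot.sense(); print(s["time_s"],s["tcp_pos"],s["tcp_rot"],s["joint_pos"],s["finger_gap"])
b=w[(w[:,2]>.153)&(w[:,2]<.17)&(np.hypot(w[:,0]-.487,w[:,1]+.22)<.05)]; print(len(b),b.mean(0),cv2.minEnclosingCircle(b[:,:2].astype(np.float32)))
cv2.imwrite("pics/w3.png",p["frame"])
E
```

```text
13.7667 [ 0.4891 -0.2184  0.2198] [[ 0.9295  0.3689  0.0046]
 [ 0.3689 -0.9295 -0.0029]
 [ 0.0032  0.0044 -1.    ]] [-32.0234  -8.3909 106.1844  -0.0009  81.8976  36.3293] 0.08544728950245684
1173 [ 0.4883 -0.2177  0.1585] ((0.4872051775455475, -0.21845018863677979), 0.013275070115923882)
```

The reader stands upright in its cup again, with its top at 0.1585. Next I'll go above the dish and turn the tool by 0.445 rad.

Request:
arm_command:
  steps:
    - [-1, 0.59, -1.33, 0, 0]
    - [-1, 1.18, -2.67, 0, 0]
    - [-1, 1.18, -2.67, 0, 0]
    - [-1, 1.18, -2.67, 0, 0]
    - [-1, 1.18, -2.67, 0, 0]
    - [-1, 1.18, -2.67, 0, 0]
    - [-1, 1.18, -2.67, 0, 0]
    - [-1, 1.18, -2.67, 0, 0]

```text
time_s: 14.43
tcp_pos: [0.4948, 0.0033, 0.2145]
tcp_rot: [[0.929, 0.369, -0.004], [0.369, -0.929, 0.001], [-0.003, -0.002, -1.0]]
wrist_force: [0.3, -0.5, 0.7]
finger_gap: 0.0852
grasp_force: 0.0
```

Request:
arm_command:
  steps:
    - [-1, 1.18, -2.67, 0, 0]
    - [-1, 1.18, -2.67, 0, 0]
    - [-1, 1.18, -2.67, 0, 0]
    - [-1, 1.18, -2.67, 0, 0]
    - [-1, 1.18, -2.67, 0, 0]
    - [-1, 0.59, -1.33, 0, 0]
    - [-1, 0, 0, 0, 0.08]
    - [-1, 0, 0, 0, 0.09]

```text
time_s: 15.1
tcp_pos: [0.5007, 0.1631, 0.2144]
tcp_rot: [[0.979, 0.205, -0.004], [0.205, -0.979, -0.0], [-0.004, -0.0, -1.0]]
wrist_force: [-0.6, -0.0, -0.3]
finger_gap: 0.0853
grasp_force: 0.0
```

Request:
arm_command:
  steps:
    - [-1, 0, 0, 0, 0.09]
    - [-1, 0, 0, 0, 0.09]
    - [-1, 0, 0, 0, 0.095]
    - [-1, 0, 0, 0, 0]
    - [-1, 0, 0, 0, 0]
    - [-1, 0, 0, 0, 0]
    - [-1, 0, 0, 0, 0]

```text
time_s: 15.68
tcp_pos: [0.502, 0.1616, 0.2162]
tcp_rot: [[0.998, -0.066, -0.001], [-0.066, -0.998, -0.0], [-0.001, 0.0, -1.0]]
wrist_force: [0.4, -0.5, 0.7]
finger_gap: 0.0852
grasp_force: 0.0
```

```bash
cat > d.py <<'E'
from h import *
from scipy.optimize import least_squares
np.set_printoptions(precision=4,suppress=True)
p=robot.grab_frame("wrist"); W=cloud(p); w=W.reshape(-1,3); s=robot.sense()
R=s["tcp_rot"]; print(s["time_s"],s["tcp_pos"],"yaw",np.degrees(np.arctan2(R[1][0],R[0][0])),s["joint_pos"],s["finger_gap"])
m=w[np.hypot(w[:,0]-.51,w[:,1]-.161)<.09]
b=m[(m[:,2]>.044)&(m[:,2]<.056)]
q=least_squares(lambda q:np.linalg.norm(b-q,axis=1)-.013,[*b[:,:2].mean(0),.038],loss="soft_l1",f_scale=.001); print("ball",len(b),q.x)
r=m[(m[:,2]>.037)&(m[:,2]<.0455)&(np.hypot(m[:,0]-q.x[0],m[:,1]-q.x[1])>.016)]; print("rim",len(r),np.median(r[:,2]),cv2.minAreaRect(r[:,:2].astype(np.float32)*1000))
r=m[(m[:,2]>.015)&(m[:,2]<.024)]; print("block",len(r),cv2.minAreaRect(r[:,:2].astype(np.float32)*1000))
cv2.imwrite("pics/w4.png",p["frame"])
E
python3 d.py
```

```text
15.7333 [0.5022 0.1615 0.2164] yaw -3.7892645705953325 [  9.7424  -9.1823 107.2201   0.0025  82.0018 103.5313] 0.08517549452097851
ball 471 [0.5013 0.163  0.0387]
rim 2293 0.042343394696398653 ((515.0341186523438, 162.23358154296875), (60.01365280151367, 128.9244384765625), 86.80545806884766)
block 7475 ((501.22918701171875, 162.99598693847656), (110.23355865478516, 149.60650634765625), 86.8142318725586)
```

View pics/w4.png

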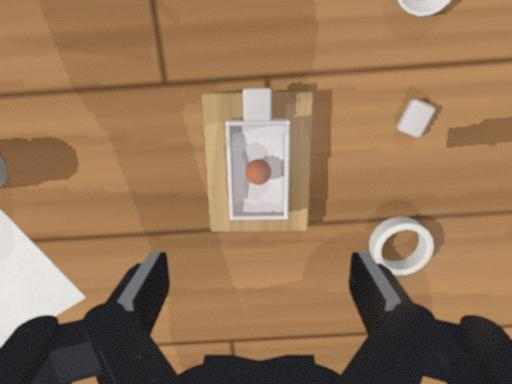

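The wrist view shows the dish midway between the fingers, with its tab at (257,105) and the ball in the middle at (258,172). The dish axis is at about (0.5012, 0.1628) with a yaw of about -3.3°. Before going down I'll check where the fingertips sit with the gripper nearly closed to the dish's width.

Request:
arm_command:
  steps:
    - [-0.4, -0.06, -0.12, 2.0, -0.008]
    - [-0.4, 0, 0, 3.0, 0]
    - [-0.4, 0, 0, 3.0, 0]
    - [-0.4, 0, 0, 2.0, 0]
    - [-0.4, 0, 0, 0, 0]
    - [-0.4, 0, 0, 0, 0]
    - [-0.4, 0, 0, 0, 0]
    - [-0.4, 0, 0, 0, 0]

```text
time_s: 16.4
tcp_pos: [0.5035, 0.163, 0.1193]
tcp_rot: [[0.998, -0.059, 0.004], [-0.059, -0.998, 0.001], [0.004, -0.001, -1.0]]
wrist_force: [-0.4, -0.1, 0.6]
finger_gap: 0.0598
grasp_force: 0.0
```

```bash
python3 d.py; python3 - <<'E'
from h import *
np.set_printoptions(precision=4,suppress=True)
p=robot.grab_frame("wrist"); w=cloud(p); s=robot.sense()
L=(w-np.array(s["tcp_pos"]))@np.array(s["tcp_rot"])  # tool frame
m=(L[...,2]>-.03)&(L[...,2]<.04)&(np.abs(L[...,1])<.07)&(np.abs(L[...,0])<.03)
for sg in (1,-1):
    q=L[m&(sg*L[...,1]>0)]; print(len(q), q.max(0),q.min(0),np.percentile(q[:,2],[90,98,99.5]))
cv2.imwrite("pics/w5.png",p["frame"])
E
```

```text
16.45 [0.5035 0.163  0.1192] yaw -3.3843723371492387 [  9.8747  -3.5415 111.7898   0.0007  71.5186 103.2588] 0.05989057627869044
ball 881 [0.5014 0.163  0.0387]
rim 4714 0.04230577585274625 ((515.6992797851562, 162.12374877929688), (60.196041107177734, 128.7867431640625), 86.78599548339844)
block 12674 ((501.4635009765625, 162.943115234375), (110.45936584472656, 149.54933166503906), 86.89299011230469)
2328 [0.013  0.0465 0.0117] [-0.0114  0.0289 -0.03  ] [0.0024 0.0079 0.0104]
2326 [ 0.013  -0.0299  0.012 ] [-0.011 -0.047 -0.03 ] [0.0025 0.0078 0.01  ]
```

With the gripper at 60 mm, the fingertips reach 12 mm past the TCP, so a TCP height of about 0.037 leaves them 5 mm above the block. I'll open slightly and then go down.

Request:
arm_command:
  steps:
    - [-0.85, 0, 0, 0, 0]
    - [-0.85, 0, 0, 0, 0]
    - [-0.85, 0, 0, 1.0, 0]
    - [-0.85, 0, 0, 1.5, 0]
    - [-0.85, 0, 0, 1.5, 0]
    - [-0.85, 0, 0, 1.0, 0]
    - [-0.85, 0, 0, 0.5, 0]
    - [-0.85, 0, 0, 0, 0]

```text
time_s: 17.17
tcp_pos: [0.5007, 0.1625, 0.0599]
tcp_rot: [[0.998, -0.059, -0.003], [-0.059, -0.998, -0.001], [-0.003, 0.001, -1.0]]
wrist_force: [-0.6, 0.3, -0.2]
finger_gap: 0.079
grasp_force: 0.0
```

Request:
arm_command:
  steps:
    - [-0.85, 0, 0, 0, 0]
    - [-0.85, 0, 0, 0, 0]
    - [-0.85, 0, 0, 0, 0]

```text
time_s: 17.42
tcp_pos: [0.5028, 0.1628, 0.0628]
tcp_rot: [[0.998, -0.059, 0.002], [-0.059, -0.998, 0.0], [0.002, -0.0, -1.0]]
wrist_force: [1.0, -0.2, -0.1]
finger_gap: 0.0789
grasp_force: 0.0
```

```bash
python3 d.py
```

```text
17.4667 [0.5027 0.1628 0.0628] yaw -3.3928600140830314 [  9.8755   0.9117 113.4867   0.0022  65.5031 103.2674] 0.07929734394898047
ball 1471 [0.5014 0.1629 0.0386]
rim 8588 0.04227973705209054 ((515.1594848632812, 162.12876892089844), (60.323822021484375, 129.70086669921875), 86.7320785522461)
block 19294 ((501.64068603515625, 163.04153442382812), (110.55113983154297, 149.16188049316406), 86.66967010498047)
```

Request:
arm_command:
  steps:
    - [-0.85, 0, 0, 0.6, 0]
    - [-0.85, 0, 0, 0.7, 0]
    - [-0.85, 0, 0, 0.6, 0]
    - [-0.85, 0, 0, 0.4, 0]
    - [-0.85, 0, 0, 0.2, 0]
    - [-0.8, 0, 0, 0, 0]
    - [-0.75, 0, 0, 0, 0]
    - [-0.7, 0, 0, 0, 0]

```text
time_s: 18.13
tcp_pos: [0.5021, 0.1627, 0.037]
tcp_rot: [[0.998, -0.059, 0.0], [-0.059, -0.998, 0.0], [0.0, -0.0, -1.0]]
wrist_force: [-0.5, 0.8, 0.3]
finger_gap: 0.073
grasp_force: 0.0
```

Request:
arm_command:
  steps:
    - [-0.65, 0, 0, 0, 0]
    - [-0.6, 0, 0, 0, 0]
    - [-0.56, 0, 0, 0, 0]
    - [-0.52, 0, 0, 0, 0]
    - [-0.49, 0, 0, 0, 0]
    - [-0.46, 0, 0, 0, 0]
    - [-0.44, 0, 0, 0, 0]
    - [-0.42, 0, 0, 0, 0]

```text
time_s: 18.8
tcp_pos: [0.5019, 0.1627, 0.0368]
tcp_rot: [[0.998, -0.059, -0.0], [-0.059, -0.998, -0.0], [-0.0, 0.0, -1.0]]
wrist_force: [0.3, -0.3, 0.1]
finger_gap: 0.0606
grasp_force: 0.0
```

Request:
arm_command:
  steps:
    - [-0.4, 0, 0, 0, 0]
    - [-0.38, 0, 0, 0, 0]
    - [-0.36, 0, 0, 0, 0]
    - [-0.3, 0, 0, 0, 0]
    - [-0.2, 0, 0, 0, 0]
    - [0, 0, 0, 0, 0]
    - [0.5, 0, 0, 0, 0]
    - [1, 0, 0, 0, 0]

```text
time_s: 19.47
tcp_pos: [0.5022, 0.1627, 0.0371]
tcp_rot: [[0.998, -0.059, 0.0], [-0.059, -0.998, -0.0], [0.0, 0.0, -1.0]]
wrist_force: [-1.5, -0.9, 5.1]
finger_gap: 0.0594
grasp_force: 44.0
```

```bash
python3 d.py
```

```text
19.5167 [0.5022 0.1627 0.0371] yaw -3.38988775281204 [  9.8745   3.2227 113.9989  -0.006   62.7594 103.2671] 0.059106211944638685
ball 3528 [0.5023 0.1631 0.0391]
rim 11726 0.042253973796448296 ((516.5283203125, 162.3239288330078), (86.6113052368164, 127.83052062988281), 86.38652038574219)
block 18129 ((501.8262939453125, 162.95819091796875), (110.49360656738281, 149.2039031982422), 86.70401763916016)
```

Request:
arm_command:
  steps:
    - [1, 0, 0, -0.05, 0]
    - [1, 0, 0, -0.1, 0]
    - [1, 0, 0, -0.15, 0]
    - [1, 0, 0, -0.2, 0]
    - [1, 0, 0, -0.25, 0]
    - [1, 0, 0, -0.3, 0]
    - [1, 0, 0, -0.35, 0]
    - [1, 0, 0, -0.4, 0]

```text
time_s: 20.18
tcp_pos: [0.5019, 0.1627, 0.0551]
tcp_rot: [[0.998, -0.059, -0.0], [-0.059, -0.998, 0.0], [-0.0, -0.0, -1.0]]
wrist_force: [0.0, 0.3, -1.5]
finger_gap: 0.0593
grasp_force: 43.4
```

```bash
cat > e.py <<'E'
from h import *
from scipy.optimize import least_squares
np.set_printoptions(precision=4,suppress=True)
p=robot.grab_frame("wrist"); w=cloud(p); s=robot.sense()
T=np.array(s["tcp_pos"]);R=np.array(s["tcp_rot"])
L=((w-T)@R).reshape(-1,3); F=p["frame"].reshape(-1,3).astype(int)
print(s["time_s"],T,"yaw",np.degrees(np.arctan2(R[1,0],R[0,0])),s["finger_gap"],s["grasp_force"],s["wrist_force"])
k=(np.abs(L[:,0])<.02)&(np.abs(L[:,1])<.02)&(L[:,2]<.0)&(L[:,2]>-.02)
b=L[k&(F[:,2]-F[:,0]>40)]
q=least_squares(lambda q:np.linalg.norm(b-q,axis=1)-.013,[0,0,0],loss="soft_l1",f_scale=.001); print("ball tool",len(b),q.x, "world",T+R@q.x)
# rim/tab plane in tool frame
g=L[(L[:,0]>-.055)&(L[:,0]<.085)&(np.abs(L[:,1])<.033)&(np.abs(L[:,2]+.005)<.006)&~((np.abs(L[:,0])<.02))]
A=np.c_[g[:,:2],np.ones(len(g))]; c=least_squares(lambda c:A@c-g[:,2],[0,0,-.005],loss="soft_l1",f_scale=.0005).x; print("plane tilt deg",np.degrees(c[:2]),c[2],"x",g[:,0].min(),g[:,0].max())
cv2.imwrite("pics/e_%d.png"%p["shot"],p["frame"]); print(p["shot"])
E
python3 e.py
```

```text
20.2333 [0.5026 0.1628 0.0562] yaw -3.3914950056382365 0.058881357475435936 43.40618312358856 [ 0.1374  0.2411 -1.4026]
ball tool 2356 [-0.0014 -0.0002 -0.0004] world [0.5012 0.1632 0.0566]
plane tilt deg [-0.4255 -0.0402] -0.0035549147652880492 x -0.05072214387337178 0.0774969545129877
16
```

Request:
arm_command:
  steps:
    - [1, 0, 0, -0.2, 0]
    - [1, 0, 0, -0.3, 0]
    - [1, 0, 0, -0.4, 0]
    - [1, 0, 0, -0.4, 0]
    - [1, 0, 0, -0.4, 0]
    - [1, 0, 0, -0.4, 0]
    - [1, 0, 0, -0.4, 0]
    - [1, 0, 0, -0.4, 0]

```text
time_s: 20.9
tcp_pos: [0.502, 0.1627, 0.0843]
tcp_rot: [[0.998, -0.059, 0.0], [-0.059, -0.998, 0.0], [0.0, -0.0, -1.0]]
wrist_force: [0.4, 0.0, -2.9]
finger_gap: 0.0592
grasp_force: 43.4
```

Request:
arm_command:
  steps:
    - [1, 0, 0, -0.4, 0]
    - [1, 0, 0, -0.4, 0]
    - [1, 0, 0, -0.4, 0]
    - [1, 0, 0, -0.4, 0]
    - [1, 0, 0, -0.4, 0]
    - [1, 0, 0, -0.4, 0]
    - [1, 0, 0, -0.4, 0]
    - [1, 0, 0, -0.4, 0]

```text
time_s: 21.57
tcp_pos: [0.5019, 0.1627, 0.1162]
tcp_rot: [[0.998, -0.059, -0.0], [-0.059, -0.998, -0.0], [-0.0, 0.0, -1.0]]
wrist_force: [-0.1, 0.3, -2.5]
finger_gap: 0.0589
grasp_force: 43.4
```

Request:
arm_command:
  steps:
    - [1, 0, 0, -0.4, 0]
    - [1, 0, 0, -0.4, 0]
    - [1, 0, 0, -0.4, 0]
    - [1, 0, 0, -0.3, 0]
    - [1, 0, 0, -0.2, 0]
    - [1, 0, 0, -0.1, 0]
    - [1, 0, 0, 0, 0]
    - [1, 0, 0, 0, 0]

```text
time_s: 22.23
tcp_pos: [0.5019, 0.1627, 0.1337]
tcp_rot: [[0.998, -0.059, -0.0], [-0.059, -0.998, -0.0], [-0.0, 0.0, -1.0]]
wrist_force: [0.1, -0.5, -2.8]
finger_gap: 0.0588
grasp_force: 43.4
```

```bash
python3 e.py
```

```text
22.2833 [0.5018 0.1627 0.1335] yaw -3.3931731812320156 0.058916912552704565 43.38095784187317 [-0.0551  0.4363 -2.4048]
ball tool 2392 [-0.0007 -0.0004 -0.0017] world [0.5011 0.1631 0.1352]
plane tilt deg [-0.8528 -0.072 ] -0.0044476774931902115 x -0.04907675404761456 0.07829210359170947
17
```

The dish is level at about 97 mm above the block with the ball centred. Now the slow quarter turn, which is negative about the tool's z because that axis points down.

Request:
arm_command:
  steps:
    - [1, 0, 0, 0, -0.01]
    - [1, 0, 0, 0, -0.02]
    - [1, 0, 0, 0, -0.03]
    - [1, 0, 0, 0, -0.035]
    - [1, 0, 0, 0, -0.035]
    - [1, 0, 0, 0, -0.035]
    - [1, 0, 0, 0, -0.035]
    - [1, 0, 0, 0, -0.035]

```text
time_s: 22.95
tcp_pos: [0.5018, 0.1627, 0.1336]
tcp_rot: [[0.984, 0.178, -0.0], [0.178, -0.984, -0.0], [-0.0, -0.0, -1.0]]
wrist_force: [-0.3, -0.4, -1.4]
finger_gap: 0.0595
grasp_force: 43.4
```

Request:
arm_command:
  steps:
    - [1, 0, 0, 0, -0.035]
    - [1, 0, 0, 0, -0.035]
    - [1, 0, 0, 0, -0.035]
    - [1, 0, 0, 0, -0.035]
    - [1, 0, 0, 0, -0.035]
    - [1, 0, 0, 0, -0.035]
    - [1, 0, 0, 0, -0.035]
    - [1, 0, 0, 0, -0.035]

```text
time_s: 23.62
tcp_pos: [0.5019, 0.1627, 0.1336]
tcp_rot: [[0.897, 0.443, -0.0], [0.443, -0.897, -0.0], [-0.0, -0.0, -1.0]]
wrist_force: [0.3, 0.2, -2.5]
finger_gap: 0.0592
grasp_force: 43.4
```

```bash
python3 e.py
```

```text
23.6667 [0.5019 0.1627 0.1336] yaw 26.32575531683596 0.0588175414397604 43.37591886520386 [ 0.6865 -0.4748 -2.3971]
ball tool 2433 [-0.0006 -0.0004 -0.0016] world [0.5012 0.1627 0.1352]
plane tilt deg [-0.8314  0.0255] -0.0043234807998300965 x -0.04898302529466381 0.07840558312542882
18
```

Request:
arm_command:
  steps:
    - [1, 0, 0, 0, -0.035]
    - [1, 0, 0, 0, -0.035]
    - [1, 0, 0, 0, -0.035]
    - [1, 0, 0, 0, -0.035]
    - [1, 0, 0, 0, -0.035]
    - [1, 0, 0, 0, -0.035]
    - [1, 0, 0, 0, -0.035]
    - [1, 0, 0, 0, -0.035]

```text
time_s: 24.33
tcp_pos: [0.5019, 0.1627, 0.1337]
tcp_rot: [[0.74, 0.672, -0.0], [0.672, -0.74, -0.0], [-0.0, -0.0, -1.0]]
wrist_force: [-0.3, -0.6, -2.3]
finger_gap: 0.0597
grasp_force: 43.4
```

Request:
arm_command:
  steps:
    - [1, 0, 0, 0, -0.035]
    - [1, 0, 0, 0, -0.035]
    - [1, 0, 0, 0, -0.035]
    - [1, 0, 0, 0, -0.035]
    - [1, 0, 0, 0, -0.035]
    - [1, 0, 0, 0, -0.035]
    - [1, 0, 0, 0, -0.035]
    - [1, 0, 0, 0, -0.035]

```text
time_s: 25.0
tcp_pos: [0.5019, 0.1627, 0.1337]
tcp_rot: [[0.525, 0.851, -0.0], [0.851, -0.525, -0.0], [-0.0, -0.0, -1.0]]
wrist_force: [0.8, 0.0, -3.1]
finger_gap: 0.0589
grasp_force: 43.4
```

Request:
arm_command:
  steps:
    - [1, 0, 0, 0, -0.035]
    - [1, 0, 0, 0, -0.035]
    - [1, 0, 0, 0, -0.035]
    - [1, 0, 0, 0, -0.035]
    - [1, 0, 0, 0, -0.035]
    - [1, 0, 0, 0, -0.035]
    - [1, 0, 0, 0, -0.035]
    - [1, 0, 0, 0, -0.035]

```text
time_s: 25.67
tcp_pos: [0.5019, 0.1627, 0.1337]
tcp_rot: [[0.27, 0.963, -0.0], [0.963, -0.27, -0.0], [-0.0, -0.0, -1.0]]
wrist_force: [0.4, 0.4, -1.5]
finger_gap: 0.0591
grasp_force: 43.4
```

Request:
arm_command:
  steps:
    - [1, 0, 0, 0, -0.035]
    - [1, 0, 0, 0, -0.035]
    - [1, 0, 0, 0, -0.035]
    - [1, 0, 0, 0, -0.035]
    - [1, 0, 0, 0, -0.035]
    - [1, 0, 0, 0, -0.026]
    - [1, 0, 0, 0, -0.015]
    - [1, 0, 0, 0, 0]

```text
time_s: 26.33
tcp_pos: [0.5019, 0.1627, 0.1337]
tcp_rot: [[0.059, 0.998, -0.0], [0.998, -0.059, -0.0], [-0.0, -0.0, -1.0]]
wrist_force: [-0.1, -0.1, -2.7]
finger_gap: 0.0594
grasp_force: 43.4
```

Request:
arm_command:
  steps:
    - [1, 0, 0, 0, 0]
    - [1, 0, 0, 0, 0]
    - [1, 0, 0, 0, 0]
    - [1, 0, 0, 0, 0]
    - [1, 0, 0, 0, 0]
    - [1, 0, 0, 0, 0]
    - [1, 0, 0, 0, 0]
    - [1, 0, 0, 0, 0]

```text
time_s: 27.0
tcp_pos: [0.5019, 0.1627, 0.1338]
tcp_rot: [[0.059, 0.998, -0.0], [0.998, -0.059, -0.0], [-0.0, -0.0, -1.0]]
wrist_force: [0.2, 0.5, -2.6]
finger_gap: 0.0591
grasp_force: 43.4
```

```bash
python3 e.py; python3 - <<'E'
from h import *
f=[robot.grab_frame(n)["frame"] for n in ("scene","side")]
p=robot.grab_frame("scene"); w=cloud(p).reshape(-1,3); b=w[(np.hypot(w[:,0]-.487,w[:,1]+.219)<.03)&(w[:,2]>.08)]; print(b[:,2].max(),b.mean(0))
cv2.imwrite("pics/end.png",np.vstack([cv2.resize(f[0][100:280,60:400],(560,296)),cv2.resize(f[1][110:350,100:400],(560,296))]))
E
```

```text
27.05 [0.502  0.1627 0.1338] yaw 86.61829558650426 0.05931451480493773 43.37677001953125 [ 0.7387  0.379  -2.6978]
ball tool 2408 [-0.0004 -0.     -0.0015] world [0.5019 0.1623 0.1353]
plane tilt deg [-0.8084  0.0197] -0.00431213099828408 x -0.04979014471764824 0.07851044346280522
19
0.16237178258603285 [ 0.49558695 -0.2216594   0.12664662]
```

View pics/end.png

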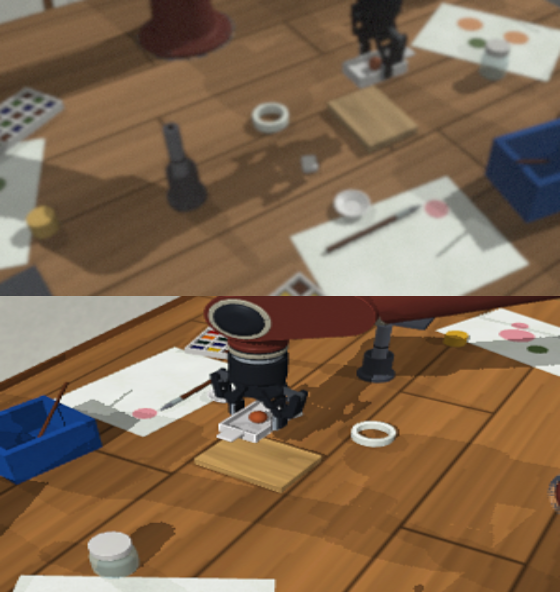

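The dish is held level above the block (scene crop about (380,66)), turned a quarter with its tab towards +y and the ball in its middle. The reader is upright in its cup at (172,150), and the bystanders haven't moved.

```bash
python3 -c "
from workcell import robot
print(robot.sign_off())"
```

```text
the job is handed in; nothing more can be done
None
```

I've handed the job in, with no verdict returned: by my last measurements the reader is back upright in its cup, and the dish is held level and still about 97 mm above the block, turned a quarter counter-clockwise with the ball in its middle.

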